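Return the mended jar to the toiletries carousel and bring it to the front

TASK

The jar with the red cap has been sitting in the small blue clamp while its mended cap set: slide the clamp's jaw open, lift the jar out and set it upright, without dropping it, in the empty pocket of the toiletries carousel and let go of it. Then turn the carousel by its green centre grip until the red-capped jar stands in line with the yellow pointer on the carousel's foot, and finish holding it still there, with the centre grip still gripped in the fingers and not let go. Leave the blue cup, the soap dish and the travel case where they are.

Things in the scene. Friction and masses are not known exactly. Their poses are not given: they have to be found in the camera images.
- red_jar: The loose round jar, 44 mm across and 72 mm tall, clear glass (42 mm across) up to 52 mm and above that a red twist cap 44 mm across and 20 mm tall; about 120 g. Origin: centre of its underside, z up along the jar. At the start it stands on the clamp's bed between the jaws, its underside 12 mm above the tray.
- clamp: Small clamp fixed to the tray: dark steel bed 70 x 205 x 12 mm with two blue jaws. Origin on the tray directly below the jar's starting centre. Its y axis is the direction in which the moving jaw opens; its x axis lies across. The fixed jaw (44 mm wide in x, up to 62 mm above the tray) stands on the jar's -y side, with its face at y = -23 mm; no jaw stands on the jar's +x and -x sides. The bed runs from y = -55 to +150 mm.
- clamp_jaw (a joint): Opening of the moving jaw in m: 0 closed (as at the start), 0.040 fully open; it slides along the clamp's +y with about 2 N of friction and stays where left. When closed, its blue plate (40 mm wide in x, y = 23 to 35 mm) has a lip, 86 to 94 mm above the tray, reaching 8 mm over the jar's cap, so the jar cannot be lifted until the jaw is open by more than that.
- jaw_grip (a point): Centre of the top of the orange grip block on the moving jaw, 81 mm above the tray. The block is 24 mm wide in the clamp's x and 20 mm in its y; it stands free from 33 mm to 81 mm above the tray, 40 mm behind the jaw's plate (30 mm clear between them).
- carousel (a joint): Turn of the carousel in rad, counterclockwise seen from above positive; 0 when the empty pocket is at the yellow pointer; at the start it is between -2.5 and -0.8. It turns freely both ways past that with slight friction (0.05 N m) and stays where left.
- empty_pocket (a point): Centre of the inner floor (30 mm above the tray) of the one empty pocket on the carousel: a black ring with inner diameter 51 mm at the floor, flaring to about 60 mm at its rim 13 mm above that floor. The pocket's centre is 68 mm from the carousel's axis. The other three pockets, a quarter turn apart, hold fixed white-capped jars of the same size whose tops are 102 mm above the tray. The round wooden plate is 210 mm across, its top 26 mm above the tray.
- front_spot (a point): Fixed point on the carousel's foot, 68 mm from the axis in the direction of the yellow pointer, 30 mm above the tray: where the pocket's floor centre is when that pocket faces front. The pointer is a flat yellow bar that sticks out from the black foot to 156 mm from the axis, on the robot's side.
- centre_grip: Green square block, 32 x 32 x 42 mm, on top of a 22 mm steel post on the carousel's axis; it turns with the carousel. Origin: the block's centre, on the axis, 137 mm above the tray; its top is 158 mm and its underside 116 mm above the tray. Its x and y axes are square to its side faces, which look towards the gaps between the jars.
- blue_cup: Bystander: blue plastic toothbrush cup, 72 mm across, 95 mm tall, with a toothbrush sticking out to 180 mm; origin centre of underside.
- soap_dish: Bystander: stainless steel soap dish 85 x 120 x 22 mm; origin centre of underside.
- travel_case: Bystander: grey silicone travel case 65 x 190 x 40 mm; origin centre of underside.
Not all that is in view belongs to the job. Of the things shaped like the clamp, the steel one is meant.

How it is judged:
On the way, in this order (a step that is already met when the one before it is completed fails the run):
1. the clamp's moving jaw is slid open, by at least 10 mm (value of joint clamp_jaw above 0.01 m), for 0.1 s.
2. the red-capped jar is lifted out of the clamp in the fingers (height (world z) of red_jar above 0.06 m and contact force between the fingers and red_jar above 0.5 N), for 0.1 s.
3. the jar stands upright in the empty pocket, let go (horizontal distance between red_jar and empty_pocket below 0.009 m and z of red_jar in the frame of empty_pocket below 0.005 m and angle between red_jar's own z axis and vertical below 0.12 rad and contact force between the fingers and red_jar below 0.1 N), for 0.2 s.
At the end, for the whole second after the job is handed in: The red-capped jar stands upright (7 degrees) on its pocket floor (9 mm off centre, 5 mm in height), within 12 mm of the front spot by the yellow pointer; the fingers are off the jar and grip the green centre grip with over 2 N; the carousel is still (below 0.05 rad/s) (all of step 3 and horizontal distance between red_jar and front_spot below 0.012 m and contact force between the fingers and centre_grip above 2 N and velocity of joint carousel between -0.05 and 0.05 rad/s); the arm keeps its last pose, push and grip.
It fails at once if the jar is dropped (falls faster than 0.7 m/s out of the fingers) (linear speed of red_jar above 0.7 m/s and contact force between the fingers and red_jar below 0.05 N).
It fails at once if the blue cup, soap dish or travel case is moved by more than 30 mm (distance of any of blue_cup, soap_dish, travel_case from where it was at the start of the episode above 0.03 m).
It also fails if it takes over 67 s, if anything falls off the work surface, if the arm or the gripper's body presses on something with over 40 N, if the wrist force passes 120 N, or if a joint passes its speed limit or range.

ROBOT

A 6-joint arm with a two-finger parallel gripper is mounted at the origin on the work surface. World frame = base frame: x ahead of the robot, y to its left, z up, the work surface at z = 0. Lengths are in m, angles in rad, forces in N, time in s.
With the tool pointing down it reaches from about 0.325 to 0.925 m from the base axis. Payload 3.1 kg.
Tool frame: the origin (TCP) lies midway between the tips of the shut fingers; the grasp point (between the pads) lies 19 mm behind it; x points along the fingers, y is the direction in which the jaws open and shut, and the axes are right-handed (so a half turn about x gives the same grasp; the last joint's range is limited). The gripper opens to 85 mm and grips with 20 to 120 N. Pads are 22 mm wide; open, the fingers measure 114 mm over their backs; the gripper's body (76 mm by 85 mm) begins 54 mm behind the grasp point. The pads swing forward as they close: fully open they stand 13 mm farther back than shut.
Start: joints at [1.012, 0.217, 1.613, -0, 1.311, -0.112], TCP at [0.27, 0.564, 0.231] pointing down, gripper open.
Joint ranges: [-2.75, 2.75], [-0.78, 2.1], [0.31, 2.55], [-1.13, 4.27], [0.13, 2.63], [-2.58, 2.58]. Speed limits (rad/s): [2.79, 2.79, 3.14, 3.14, 3.14, 3.14].

INTERFACE

Orientations are given as a unit quaternion [w, x, y, z].
In Python, from cell import r, open_jaws, clamp, solver, capture, models, monitor gives the robot as it stands. The module is installed in compiled form; this text tells all that it offers. Calls block until the motion is done:
- r.reach(position, orientation): joint-space move of the TCP to a pose.
- r.movel(position, feed=0.15, orientation=None): straight line of the TCP; orientation=None keeps the orientation; feed is the mean speed in m/s.
- r.move_joints(angles): joint-space move.
- open_jaws() and clamp(): open the fingers fully, or close them until they stop; the grip force is fixed at half the most.
- r.pause(seconds).
- solver.inverse_kinematics(position, orientation): joint angles nearest the present ones, or None.
- capture(name): name is "scene" or "side" or "wrist"; returns a dict with "pixels" (420x560x3 uint8, red, green, blue), "depth" (420x560 float32, m along the optical axis (not along the pixel's ray), 0 where there is no reading), "K" (3x3 intrinsics, pixels), "T" (4x4, takes a point from camera to world coordinates). Camera axes: x right, y up, looking along -z (the intrinsics and any distortion apply to the point x, -y, -z); pixel columns grow to the right and rows downward; lengths in m; the calibration is good to about 2 mm. A picture is of the moment at which its call begins.
A pose or a line that the arm cannot do raises r.IKError and nothing moves.
- r.hand_in(): hands the job in, once; it reports no verdict.
Trained networks look in a picture, given as the dict that the camera call returned (one of the last four; its "shot" number tells which), for a name from the list of things; names that differ only in an ending like _2 or _b are one class to them, and where a whole thing is asked for, a point or a joint stands for the part that bears it (a point fixed in the world has none). Each returns a list of dicts, best first, with "score" (0 to 1); they miss things now and then, are a little off and sometimes report something else, mostly with a low value. They report only what shows in the picture. A call takes as long as a camera call. They do not tell look-alikes from the thing itself.
- models.spot_in(picture, label): "centre" ([column, row] in pixels, amid what is visible of it).
- models.silhouettes(picture, label): "region" (420x560 bool, what is visible of it) and "centre" ([column, row] in pixels, amid what is visible of it).
Readings, each from a call of its own:
- monitor.read_time_s(): time.
- monitor.read_joint_positions(): joint angles.
- monitor.read_qd(): joint speeds.
- monitor.read_joint_torque(): joint torques, N m.
- monitor.read_ee_pos(): TCP position.
- monitor.read_tool_rot(): TCP orientation.
- monitor.read_contact_force(): force on the tool from outside, world axes, zero at the start.
- monitor.read_torque(): the same for the moment, N m.
- monitor.read_width(): finger opening in m.
Only numpy, scipy, OpenCV 4.12 (cv2) and the standard library are available. Lean on these libraries where they do the work, as an engineer would, in place of code of your own. Each camera call takes 0.05 s, during which the arm holds its last target.

## Working session

There is one attempt and no reset: what is moved stays moved. The work goes in short steps, each a Python script; the robot and the scene stay as the last script left them, time stands still between calls to the robot, and variables do not carry over. Pictures are saved under pics/ and viewed, and the job is handed in when it is done.

```bash
mkdir -p pics
cat > h.py <<'E'
import numpy as np, cv2
from cell import r, open_jaws, clamp, solver, capture, models, monitor
def save(c,n,crop=None,s=1):
    im=c["pixels"][:,:,::-1]
    if crop: im=im[crop[1]:crop[3],crop[0]:crop[2]]
    if s!=1: im=cv2.resize(im,None,fx=s,fy=s,interpolation=cv2.INTER_CUBIC)
    cv2.imwrite("pics/"+n+".png",im)
def cloud(c):
    d=c["depth"];K=c["K"];v,u=np.mgrid[0:420,0:560]
    p=np.stack([(u-K[0,2])/K[0,0]*d,-(v-K[1,2])/K[1,1]*d,-d],-1)
    w=p@c["T"][:3,:3].T+c["T"][:3,3]
    w[d<=0]=np.nan
    return w
def proj(c,P):
    P=np.atleast_2d(P);q=(P-c["T"][:3,3])@c["T"][:3,:3]
    K=c["K"];return np.stack([K[0,0]*q[:,0]/-q[:,2]+K[0,2],K[1,1]*-q[:,1]/-q[:,2]+K[1,2]],-1)
def quat(yaw):
    # tool x down; tool y = (cos yaw, sin yaw,0)
    from scipy.spatial.transform import Rotation as R
    x=np.array([0,0,-1.]);y=np.array([np.cos(yaw),np.sin(yaw),0]);z=np.cross(x,y)
    q=R.from_matrix(np.stack([x,y,z],1)).as_quat();return [q[3],q[0],q[1],q[2]]
E
python3 - <<'E'
from h import *
for n in ["scene","side","wrist"]:
    c=capture(n);save(c,n+"0");print(n,c["T"].round(3).tolist(),c["K"].tolist(),[k for k in c])
print(monitor.read_time_s(),monitor.read_tool_rot(),quat(0))
E
```

```text
scene [[-0.853, -0.38, 0.357, 0.891], [0.521, -0.633, 0.572, 0.573], [0.009, 0.675, 0.738, 0.893], [0.0, 0.0, 0.0, 1.0]] [[389.31385596061176, 0.0, 278.18445051090083], [0.0, 389.31385596061176, 207.02198197939222], [0.0, 0.0, 1.0]] ['pixels', 'depth', 'K', 'T', 'shot']
side [[0.966, 0.211, -0.149, 0.295], [-0.258, 0.755, -0.603, -0.854], [-0.014, 0.621, 0.784, 1.154], [0.0, 0.0, 0.0, 1.0]] [[517.4482068951419, 0.0, 271.5777231766325], [0.0, 517.4482068951419, 199.62728099421068], [0.0, 0.0, 1.0]] ['pixels', 'depth', 'K', 'T', 'shot']
wrist [[0.432, -0.858, -0.279, 0.197], [0.902, 0.41, 0.137, 0.598], [-0.003, -0.311, 0.95, 0.372], [0.0, 0.0, 0.0, 1.0]] [[367.7971770908288, 0.0, 280.6935556220967], [0.0, 367.7971770908288, 212.96365655230565], [0.0, 0.0, 1.0]] ['pixels', 'depth', 'K', 'T', 'shot']
0.15 [ 0.68930482  0.15599788  0.68977226 -0.15728239] [np.float64(0.5), np.float64(0.5), np.float64(0.5), np.float64(-0.5)]
```

View pics/scene0.png

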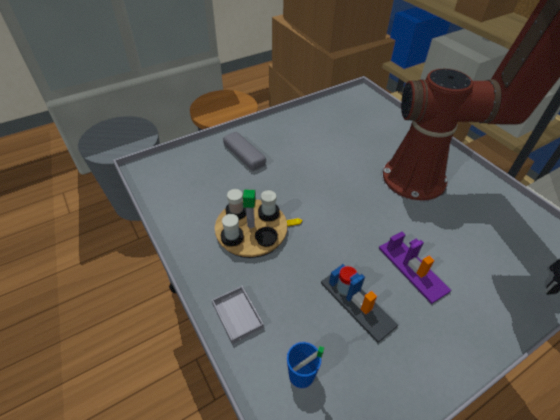

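View pics/side0.png

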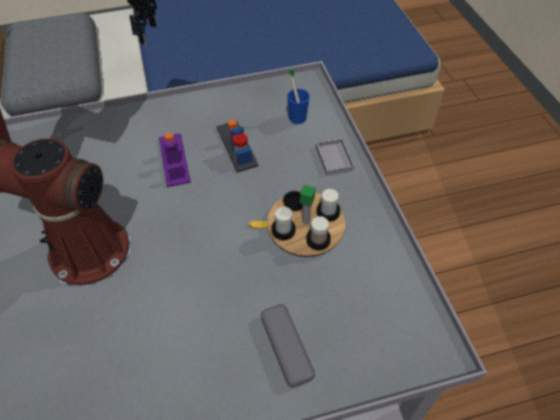

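View pics/wrist0.png

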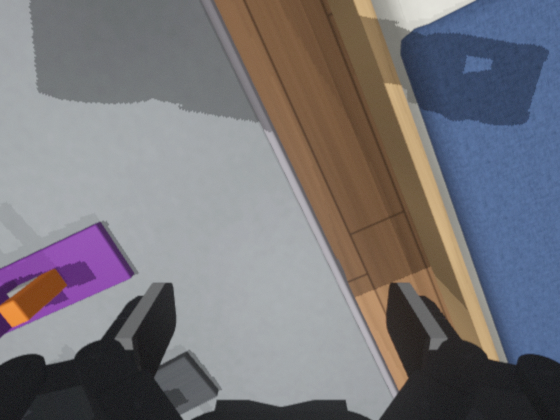

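The scene view shows two clamp-shaped things. One is a dark steel bed with blue jaws and the red-capped jar at (348,275), its orange grip at (369,300). The other is purple with no jar, at (413,262). The steel one at (358,300) fits the description. In the side view it is at (238,145) and the purple one is at (174,160). The carousel is at (252,225), with its empty pocket at (266,237) and the pointer at (294,222).

Run:
```python
from h import *
S=capture("scene");D=capture("side")
a=cv2.resize(S["pixels"][220:350,300:460],(480,390),interpolation=cv2.INTER_CUBIC)
b=cv2.resize(D["pixels"][170:270,240:360],(468,390),interpolation=cv2.INTER_CUBIC)
cv2.imwrite("pics/crop1.png",np.hstack([a[:,:400],b[:,:400]])[:,:,::-1])
for n,c in (("scene",S),("side",D)):
    W=cloud(c);hsv=cv2.cvtColor(c["pixels"],cv2.COLOR_RGB2HSV);h,s,v=[hsv[...,i].astype(int) for i in range(3)]
    ok=np.isfinite(W[...,0])
    t=ok&(W[...,0]>.3)&(W[...,0]<1)&(abs(W[...,1])<.5)&(s<60)
    print(n,"tray z med",np.nanmedian(W[t][:,2]))
    M={"red":((h<6)|(h>172))&(s>180),"orange":(h>8)&(h<18)&(s>200),"green":(h>50)&(h<80)&(s>150),"yellow":(h>22)&(h<32)&(s>200),"blue":(h>100)&(h<120)&(s>150)}
    for k,m in M.items():
        m=m&ok&(W[...,2]>0.004)&(W[...,2]<.2)&(W[...,0]>.25)&(W[...,0]<.95)&(abs(W[...,1])<.6)
        nn,l,st,ce=cv2.connectedComponentsWithStats(m.astype(np.uint8))
        for i in range(1,nn):
            if st[i,4]>12:
                p=W[l==i];top=p[p[:,2]>np.percentile(p[:,2],95)-.004]
                print(k,ce[i].round(),st[i,4],"mean",p.mean(0).round(4),"zmax",np.percentile(p[:,2],97).round(4),"topmean",top.mean(0).round(4),"rng",np.ptp(top,0).round(3),len(top))
    for lab in ["empty_pocket","carousel","red_jar","jaw_grip","centre_grip","clamp","soap_dish","blue_cup"]:
        try: print(lab,[(np.round(q["centre"]),round(q["score"],2)) for q in models.spot_in(c,lab)[:3]])
        except Exception as e: print(lab,e)
print(monitor.read_time_s())
```

```text
scene tray z med 5.993741712750911e-05
red [346. 274.] 186 mean [0.4715 0.2197 0.0824] zmax 0.0867 topmean [0.4685 0.2181 0.0842] rng [0.041 0.037 0.006] 133
orange [425. 266.] 174 mean [0.2735 0.2945 0.0598] zmax 0.0824 topmean [0.2685 0.2931 0.0806] rng [0.022 0.019 0.005] 55
orange [368. 302.] 193 mean [0.4649 0.299  0.061 ] zmax 0.0827 topmean [0.4601 0.2968 0.081 ] rng [0.023 0.019 0.005] 67
green [249. 198.] 190 mean [ 0.5811 -0.0717  0.1487] zmax 0.1592 topmean [ 0.5772 -0.0767  0.1575] rng [0.038 0.037 0.006] 96
green [320. 351.] 42 mean [0.6662 0.3675 0.1739] zmax 0.1802 topmean [0.6652 0.3666 0.1782] rng [0.011 0.011 0.005] 25
yellow [293. 222.] 75 mean [ 0.4549 -0.0385  0.0087] zmax 0.0125 topmean [ 0.4553 -0.0382  0.0093] rng [0.051 0.026 0.017] 62
blue [334. 276.] 121 mean [0.4834 0.1938 0.0477] zmax 0.064 topmean [0.4777 0.1906 0.0619] rng [0.041 0.017 0.006] 48
blue [355. 285.] 236 mean [0.4701 0.2517 0.0754] zmax 0.0955 topmean [0.4652 0.2477 0.0936] rng [0.036 0.022 0.005] 97
blue [302. 364.] 992 mean [0.6788 0.3373 0.0584] zmax 0.0962 topmean [0.6826 0.3384 0.0946] 
[... 950 characters left out ...]
topmean [0.4638 0.2393 0.0949] rng [0.023 0.019 0.006] 20
blue [244. 156.] 172 mean [0.4704 0.1818 0.0439] zmax 0.0638 topmean [0.4709 0.1843 0.0626] rng [0.036 0.018 0.007] 36
empty_pocket [(array([306., 222.]), 0.65)]
carousel [(array([307., 221.]), 0.92), (array([232., 130.]), 0.48)]
red_jar [(array([243., 140.]), 0.76)]
jaw_grip [(array([236., 127.]), 0.65), (array([172., 150.]), 0.65)]
centre_grip [(array([306., 195.]), 0.83), (array([308., 222.]), 0.46)]
clamp [(array([234., 153.]), 0.94), (array([174., 161.]), 0.74), (array([292., 100.]), 0.18)]
soap_dish [(array([334., 156.]), 0.61), (array([306., 220.]), 0.45), (array([306., 198.]), 0.35)]
blue_cup [(array([295., 100.]), 0.86)]
1.05
```

View pics/crop1.png

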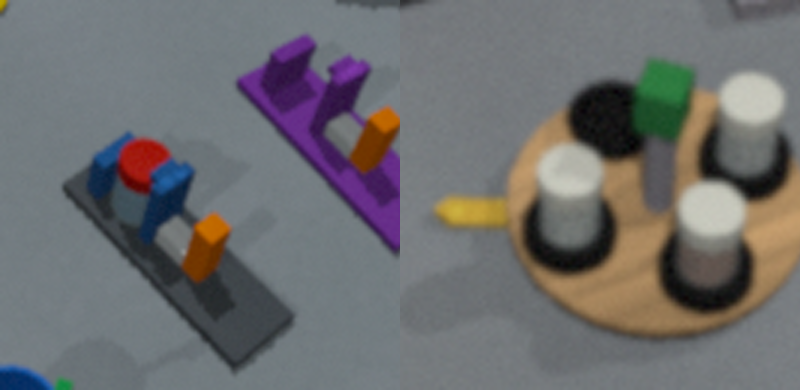

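The crop confirms it: dark steel bed, blue jaws and the red-capped jar in it. The purple one is empty. In the side crop (right) the empty pocket lies clockwise of the pointer. Next I'll take closer wrist views for precision.

Run:
```python
from h import *
from scipy.spatial.transform import Rotation as R
q=monitor.read_tool_rot();print(R.from_quat([q[1],q[2],q[3],q[0]]).as_matrix().round(3).tolist())
M=R.from_quat([q[1],q[2],q[3],q[0]]).as_matrix()
c=capture("wrist");print("cam in tool",(M.T@(c["T"][:3,3]-monitor.read_ee_pos())).round(3))
y0=np.deg2rad(9.4)
for k in (0,np.pi):
    s=solver.inverse_kinematics([.465,.26,.24],quat(y0+k));print(k,s)
    for t in np.deg2rad([45,90,135]): print(t,k,solver.inverse_kinematics([.577,-.08,.25],quat(t+k)))
```

```text
[[0.0, 0.432, 0.902], [0.0, 0.902, -0.432], [-1.0, 0.0, -0.0]]
cam in tool [-0.142 -0.    -0.08 ]
0 [ 3.78059048e-01  1.23367817e-02  1.82162536e+00 -4.44089210e-16
  1.30763051e+00  2.13998098e-01]
0.7853981633974483 0 [-0.25822861  0.11230261  1.69722306  0.          1.33206698 -1.04362678]
1.5707963267948966 0 [-2.58228612e-01  1.12302609e-01  1.69722306e+00 -4.44089210e-16
  1.33206698e+00 -1.82902494e+00]
2.356194490192345 0 None
3.141592653589793 None
0.7853981633974483 3.141592653589793 [-2.58228612e-01  1.12302609e-01  1.69722306e+00 -4.44089210e-16
  1.33206698e+00  2.09796588e+00]
1.5707963267948966 3.141592653589793 [-2.58228612e-01  1.12302609e-01  1.69722306e+00 -4.44089210e-16
  1.33206698e+00  1.31256771e+00]
2.356194490192345 3.141592653589793 [-2.58228612e-01  1.12302609e-01  1.69722306e+00 -4.44089210e-16
  1.33206698e+00  5.27169551e-01]
```

Run:
```python
from h import *
y0=np.deg2rad(9.4)
r.reach([.45,.22,.25],quat(y0))
c=capture("wrist");save(c,"w1");np.save("w1.npy",c,allow_pickle=True)
r.reach([.56,-.06,.29],quat(y0))
c=capture("wrist");save(c,"w2");np.save("w2.npy",c,allow_pickle=True)
print(monitor.read_time_s())
```

```text
3.8
```

View pics/w1.png

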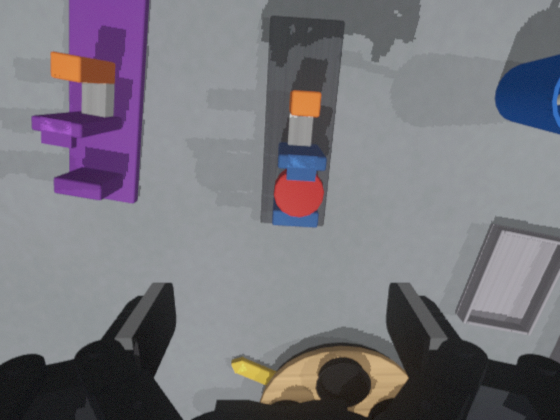

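View pics/w2.png

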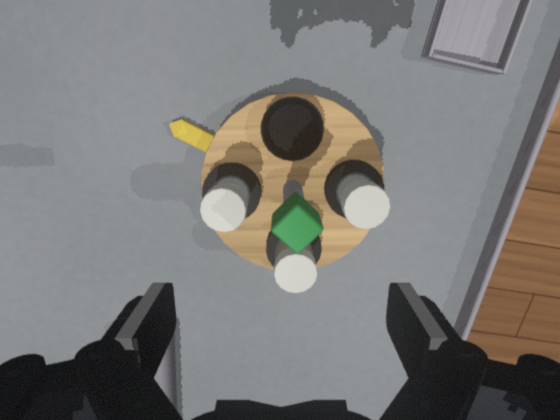

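The first wrist view shows the red cap at (299,193) between blue jaws and the orange grip at (306,103). The second shows the empty pocket at (292,127), the green grip top at (297,222), and the pointer running from (172,127) to (212,142).

```bash
cat >> h.py <<'E'
def ray(c,uv,z):
    K=c["K"];uv=np.atleast_2d(np.asarray(uv,float))
    d=np.stack([(uv[:,0]-K[0,2])/K[0,0],-(uv[:,1]-K[1,2])/K[1,1],-np.ones(len(uv))],-1)@c["T"][:3,:3].T
    o=c["T"][:3,3];return o+d*((z-o[2])/d[:,2])[:,None]
def hsvmask(c,lo,hi):
    return cv2.inRange(cv2.cvtColor(c["pixels"],cv2.COLOR_RGB2HSV),lo,hi)
E
python3 - <<'E'
from h import *
c=np.load("w1.npy",allow_pickle=True).item();W=cloud(c)
def top(c,m,z,tol=.005):
    W=cloud(c);m=(m>0)&(abs(W[...,2]-z)<tol)
    n,l,st,ce=cv2.connectedComponentsWithStats(m.astype(np.uint8))
    for i in np.argsort(-st[1:,4])[:3]+1:
        if st[i,4]<60: continue
        ct=cv2.findContours((l==i).astype(np.uint8),0,1)[0][0][:,0]
        P=ray(c,ct.astype(float),z)[:,:2].astype(np.float32)
        print(z,"cen",ce[i].round(1),"ray",ray(c,ce[i],z)[0].round(4),"cloud",W[l==i].mean(0).round(4),"circ",cv2.minEnclosingCircle(P),"rect",cv2.minAreaRect(P))
print("orange");top(c,hsvmask(c,(8,190,60),(18,255,255)),.081)
print("red");top(c,hsvmask(c,(0,180,60),(5,255,255))|hsvmask(c,(173,180,60),(180,255,255)),.084)
print("blue fixed");top(c,hsvmask(c,(100,150,40),(120,255,255)),.062)
print("blue lip");top(c,hsvmask(c,(100,150,40),(120,255,255)),.094)
c=np.load("w2.npy",allow_pickle=True).item()
print("green");top(c,hsvmask(c,(50,150,30),(80,255,255)),.158)
print("yellow");top(c,hsvmask(c,(20,150,60),(34,255,255)),.008,.012)
W=cloud(c);m=hsvmask(c,(8,60,90),(20,200,255))>0
m&=(abs(W[...,2]-.026)<.006)
n,l,st,ce=cv2.connectedComponentsWithStats(m.astype(np.uint8));i=np.argmax(st[1:,4])+1
ct=cv2.findContours((l==i).astype(np.uint8),0,1)[0];ct=max(ct,key=len)[:,0]
h=cv2.convexHull(ct)[:,0];P=ray(c,h,.026)[:,:2]
A=np.c_[2*P,np.ones(len(P))];s=np.linalg.lstsq(A,(P**2).sum(1),rcond=None)[0];print("plate",s[:2],np.sqrt(s[2]+s[:2]@s[:2]))
g=cv2.cvtColor(c["pixels"],cv2.COLOR_RGB2GRAY)
m=((g<60)).astype(np.uint8);n,l,st,ce=cv2.connectedComponentsWithStats(m)
i=l[127,292];p=np.argwhere(l==i)[:,::-1];print(st[i],ce[i])
ct=cv2.findContours((l==i).astype(np.uint8),0,1)[0];ct=max(ct,key=len)[:,0]
P=ray(c,ct,.043)[:,:2].astype(np.float32);print("pocket rim",cv2.minEnclosingCircle(P),cv2.fitEllipse(P))
E
```

```text
orange
red
blue fixed
0.062 cen [535.2  92. ] ray [0.65   0.3353 0.062 ] cloud [0.6499 0.3351 0.0622] circ ((0.6643540859222412, 0.33679133653640747), 0.030122019350528717) rect ((0.6536104083061218, 0.33449825644493103), (0.02279713749885559, 0.060038354247808456), 12.048084259033203)
blue lip
0.094 cen [554.3 101. ] ray [0.6464 0.3279 0.094 ] cloud [0.6474 0.3279 0.0927] circ ((0.6500946283340454, 0.32842451333999634), 0.022567998617887497) rect ((0.6462491154670715, 0.3268151581287384), (0.008337320759892464, 0.04493599012494087), 22.70980453491211)
green
yellow
0.008 cen [193.4 134.2] ray [ 0.4555 -0.0406  0.008 ] cloud [ 0.4556 -0.0406  0.0084] circ ((0.45315006375312805, -0.038845811039209366), 0.02365105226635933) rect ((0.4524502158164978, -0.04049426317214966), (0.020013928413391113, 0.046073224395513535), 72.62294006347656)
plate [ 0.57528905 -0.07964358] 0.1038117877056794
[ 262   97   61   63 3031] [291.98581326 128.29561201]
pocket rim ((0.5631766319274902, -0.013584960252046585), 0.03219754621386528) ((0.5632405281066895, -0.01364334486424923), (0.06226936727762222, 0.06302455067634583), 51.31393051147461)
```

Run:
```python
from h import *
c=np.load("w1.npy",allow_pickle=True).item();W=cloud(c)
for p in [(306,103),(299,193),(295,219),(305,158),(306,60),(150,300)]: print(p,W[p[1],p[0]].round(4),c["depth"][p[1],p[0]],cv2.cvtColor(c["pixels"],cv2.COLOR_RGB2HSV)[p[1],p[0]])
c=np.load("w2.npy",allow_pickle=True).item();W=cloud(c)
for p in [(297,222),(370,206),(295,272),(292,127),(320,150),(100,200)]: print(p,W[p[1],p[0]].round(4),c["depth"][p[1],p[0]],cv2.cvtColor(c["pixels"],cv2.COLOR_RGB2HSV)[p[1],p[0]])
```

```text
(306, 103) [0.4578 0.2947 0.0819] 0.29731002 [ 14 177 219]
(299, 193) [0.4655 0.2204 0.0842] 0.3183421 [  1 167 191]
(295, 219) [0.4684 0.1887 0.0614] 0.3499246 [108 138 157]
(305, 158) [0.4641 0.2526 0.0935] 0.2996169 [108 145 153]
(306, 60) [0.4553 0.3325 0.0105] 0.35337824 [ 0  0 63]
(150, 300) [0.4023 0.2229 0.278 ] 0.13032609 [90  3 89]
(297, 222) [ 0.5748 -0.074   0.1572] 0.29116127 [ 66 123 156]
(370, 206) [ 0.6456 -0.0665  0.1002] 0.34650025 [ 30   9 205]
(295, 272) [ 0.5879 -0.1455  0.1014] 0.36679757 [ 34  10 211]
(292, 127) [ 0.5635 -0.0127  0.029 ] 0.39363152 [ 5 28 55]
(320, 150) [ 0.5983 -0.0323  0.0256] 0.40457278 [ 17 106 137]
(100, 200) [ 0.3478 -0.14   -0.0013] 0.45083055 [100  10 148]
```

Run:
```python
from h import *
def top(c,m,z,tol=.004):
    W=cloud(c);m=(m>0)&(abs(W[...,2]-z)<tol)
    n,l,st,ce=cv2.connectedComponentsWithStats(m.astype(np.uint8))
    for i in np.argsort(-st[1:,4])[:3]+1:
        if st[i,4]<60: continue
        ct=cv2.findContours((l==i).astype(np.uint8),0,1)[0][0][:,0]
        P=ray(c,ct.astype(float),z)[:,:2].astype(np.float32)
        print(z,"cen",ce[i].round(1),"ray",ray(c,ce[i],z)[0].round(4),"cloud",W[l==i].mean(0).round(4),"circ",np.round(cv2.minEnclosingCircle(P)[0],4),cv2.minEnclosingCircle(P)[1],"rect",cv2.minAreaRect(P))
c=np.load("w1.npy",allow_pickle=True).item()
print("orange");top(c,hsvmask(c,(8,130,60),(18,255,255)),.081)
print("red");top(c,hsvmask(c,(0,130,60),(5,255,255))|hsvmask(c,(173,130,60),(180,255,255)),.084)
print("blue fixed");top(c,hsvmask(c,(100,100,40),(120,255,255)),.062)
print("blue lip");top(c,hsvmask(c,(100,100,40),(120,255,255)),.094)
c=np.load("w2.npy",allow_pickle=True).item()
print("green");top(c,hsvmask(c,(50,90,30),(80,255,255)),.158)
print("white");top(c,hsvmask(c,(0,0,130),(180,40,255)),.102)
```

```text
orange
0.081 cen [66.2 66.6] ray [0.2663 0.2907 0.081 ] cloud [0.266  0.2906 0.0803] circ [0.2665 0.2907] 0.014837408438324928 rect ((0.2665209174156189, 0.29057368636131287), (0.019042495638132095, 0.024258248507976532), 89.64688873291016)
0.081 cen [305.2 102.8] ray [0.4572 0.2947 0.081 ] cloud [0.4572 0.2947 0.0801] circ [0.4571 0.2945] 0.014269797131419182 rect ((0.4571335017681122, 0.29455775022506714), (0.023768028244376183, 0.019471105188131332), 5.83784294128418)
red
0.084 cen [297.9 195.6] ray [0.4649 0.2178 0.084 ] cloud [0.465  0.2175 0.0832] circ [0.4647 0.2206] 0.021617544814944267 rect ((0.4649745523929596, 0.21816906332969666), (0.04242487996816635, 0.03782671317458153), 2.237410306930542)
blue fixed
0.062 cen [294.  219.4] ray [0.4676 0.1884 0.062 ] cloud [0.4676 0.1881 0.0612] circ [0.468 0.19 ] 0.022196397185325623 rect ((0.46818235516548157, 0.18981698155403137), (0.043007683008909225, 0.015435750596225262), 4.862066268920898)
0.062 cen [535.4  92.4] ray [0.6504 0.335  0.062 ] cloud [0.6504 0.3347 0.062 ] circ [0.666  0.3362] 0.031206833198666573 rect ((0.655040621
[... 855 characters left out ...]
y [ 0.6417 -0.0666  0.102 ] cloud [ 0.6419 -0.067   0.1012] circ [ 0.6416 -0.067 ] 0.021802235394716263 rect ((0.6418589949607849, -0.0669313371181488), (0.042537134140729904, 0.042433902621269226), 65.69137573242188)
0.102 cen [222.5 209.2] ray [ 0.509  -0.0919  0.102 ] cloud [ 0.509  -0.0923  0.1013] circ [ 0.5091 -0.0924] 0.02156457118690014 rect ((0.5091193318367004, -0.09263133257627487), (0.04197464883327484, 0.04257500171661377), 52.38264465332031)
0.102 cen [295.1 272.4] ray [ 0.588  -0.1456  0.102 ] cloud [ 0.5881 -0.1461  0.1012] circ [ 0.5882 -0.146 ] 0.02181578055024147 rect ((0.5880669355392456, -0.14615532755851746), (0.041924092918634415, 0.043172437697649), 9.130382537841797)
```

Run:
```python
from h import *
a=np.deg2rad(5.9);d=np.array([-np.sin(a),np.cos(a),0])
g=np.array([.4571,.2946,0])
r.reach(g+[0,0,.16],quat(a))
r.movel(g+[0,0,.045],feed=.1)
print(monitor.read_contact_force())
clamp();print("w",monitor.read_width(),monitor.read_contact_force())
r.movel(g+d*.037+[0,0,.045],feed=.06)
print(monitor.read_ee_pos(),monitor.read_contact_force(),monitor.read_width())
open_jaws()
r.movel(g+d*.037+[0,0,.2],feed=.15)
r.reach(np.array([.4648,.2203,.25])+0,quat(a))
c=capture("wrist");save(c,"w3");np.save("w3.npy",c,allow_pickle=True)
print(monitor.read_time_s())
```

```text
[-0.27818996 -0.22992128  0.19006018]
w 0.023176070694823803 [2.78036266 0.2668434  0.29585542]
[0.45406321 0.33345699 0.04546368] [5.26161112 0.64333923 0.20026995] 0.023786383120741637
10.325
```

View pics/w3.png

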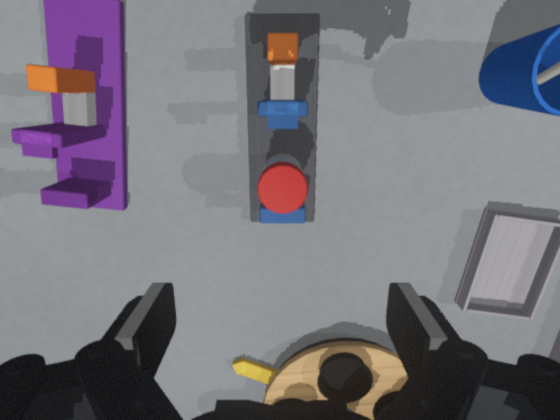

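The jaw is open (plate now at (282,112)), and the jar still stands at (283,188) next to the fixed jaw. Next I'll re-measure it and lift it.

Run:
```python
from h import *
a=np.deg2rad(5.9)
c=np.load("w3.npy",allow_pickle=True).item();W=cloud(c)
m=((hsvmask(c,(0,130,60),(5,255,255))|hsvmask(c,(173,130,60),(180,255,255)))>0)&(abs(W[...,2]-.084)<.004)
ct=max(cv2.findContours(m.astype(np.uint8),0,1)[0],key=len)[:,0]
P=ray(c,ct.astype(float),.084)[:,:2].astype(np.float32);print(cv2.minEnclosingCircle(P),cv2.fitEllipse(P))
j=np.array(cv2.minEnclosingCircle(P)[0]);assert np.hypot(*(j-[.4648,.2203]))<.006
p=np.r_[j,.055]
r.reach([p[0],p[1],.18],quat(a))
r.movel(p,feed=.1)
clamp();print("w",monitor.read_width(),monitor.read_contact_force())
r.movel(p+[0,0,.03],feed=.06);print(monitor.read_width(),monitor.read_contact_force())
r.movel(p+[0,0,.16],feed=.12);print(monitor.read_width(),monitor.read_contact_force(),monitor.read_ee_pos())
c=capture("scene");save(c,"s4",(200,120,440,330),3);print(monitor.read_time_s())
```

```text
((0.4650801718235016, 0.22084471583366394), 0.02193477191030979) ((0.4649568498134613, 0.22089089453220367), (0.04217349737882614, 0.042461883276700974), 0.4983524978160858)
w 0.04247413695160487 [-0.06840046 -0.43060706  3.63895968]
0.04260888958737044 [-0.24626762 -0.12995667 -0.82055969]
0.0419643458526212 [-1.08295718  0.51644629 -1.01359449] [0.46432471 0.22060593 0.21383502]
14.5167
```

View pics/s4.png

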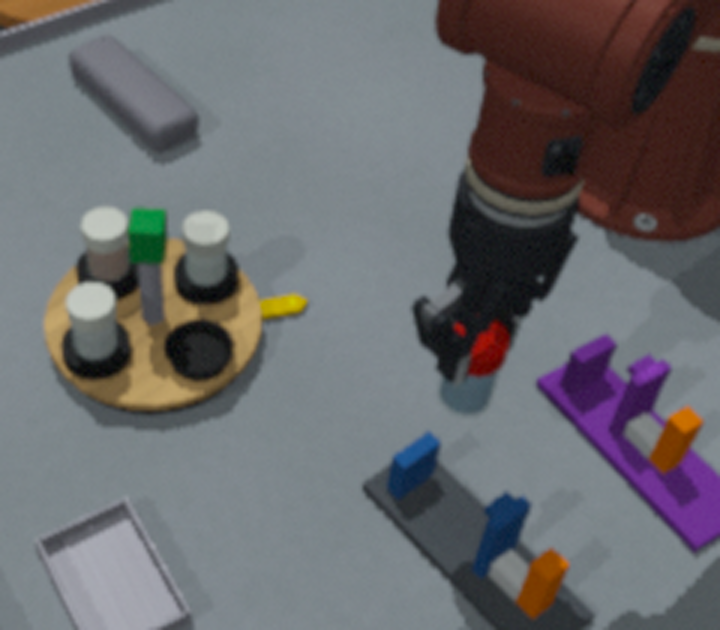

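The jar is held upright by its cap, clear of the clamp. Next I'll carry it to the pocket.

```bash
python3 - <<'E'
from h import *
a=np.deg2rad(10.8);t=np.array([.5630,-.0134])
r.movel([*t,.215],feed=.15,orientation=quat(a))
r.movel([*t,.100],feed=.1);print(monitor.read_contact_force(),monitor.read_width(),monitor.read_ee_pos())
c=capture("wrist");save(c,"w5")
d=capture("side");save(d,"d5",(230,150,370,270),4);print(monitor.read_time_s())
E
python3 -c "
import cv2,numpy as np
a=cv2.imread('pics/w5.png');b=cv2.imread('pics/d5.png');b=cv2.resize(b,(490,420));cv2.imwrite('pics/m5.png',cv2.resize(np.hstack([a,b]),(800,320)))"
```

```text
[-0.08929277 -0.23138203 -0.80757055] 0.04229985646439187 [ 0.56383153 -0.01351403  0.10094857]
17.7583
```

View pics/m5.png

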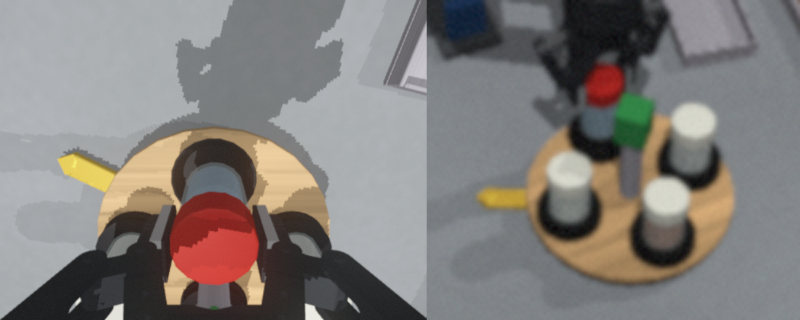

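The left (wrist) view shows the jar centred left-to-right over the pocket at about (215,175). The right (side) view shows it entering the pocket at (600,130). Next I'll lower it with force checks.

Run:
```python
from h import *
t=np.array([.5630,-.0134])
for z in (.085,.079,.076,.0745,.0735,.0725):
    r.movel([*t,z],feed=.05);f=monitor.read_contact_force();print(z,monitor.read_ee_pos().round(4),f.round(2),monitor.read_width())
    if f[2]>4: break
r.pause(.2);print(monitor.read_contact_force())
open_jaws();r.pause(.3)
r.movel([*t,.22],feed=.12)
r.reach([.56,-.06,.29],quat(np.deg2rad(9.4)))
c=capture("wrist");save(c,"w6");np.save("w6.npy",c,allow_pickle=True);print(monitor.read_time_s())
```

```text
0.085 [ 0.5624 -0.0133  0.0842] [-0.1  -0.29 -0.99] 0.04243963398582674
0.079 [ 0.5626 -0.0133  0.0785] [-1.36 -0.5  -1.26] 0.04193010597355117
0.076 [ 0.5628 -0.0134  0.0758] [ 0.58  0.63 -0.85] 0.0426562498720287
0.0745 [ 0.5629 -0.0134  0.0744] [-0.42 -0.28 -1.48] 0.04238046826623384
0.0735 [ 0.5633 -0.0134  0.0737] [ 0.55 -0.48 -0.26] 0.04217021638580872
0.0725 [ 0.5637 -0.0134  0.0737] [-1.83 -0.14  6.15] 0.04234687963798638
[-1.01520079  0.73630944  5.87926985]
22.3417
```

View pics/w6.png

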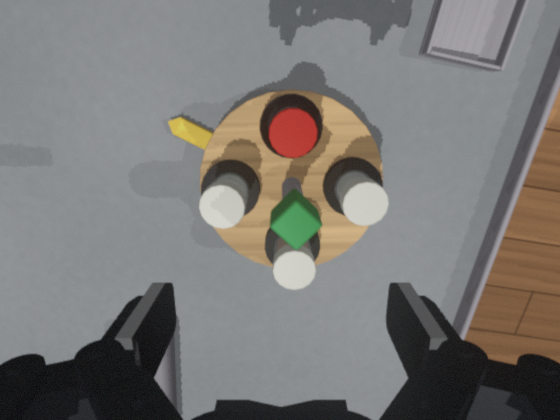

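The jar stands in the pocket: its cap, at (293,132), lines up with the ring. Next I'll check its position and grip the green block along its faces.

Run:
```python
from h import *
c=np.load("w6.npy",allow_pickle=True).item();W=cloud(c)
def blob(m,z,tol=.004):
    m=(m>0)&(abs(W[...,2]-z)<tol)
    ct=max(cv2.findContours(m.astype(np.uint8),0,1)[0],key=len)[:,0]
    return ray(c,ct.astype(float),z)[:,:2].astype(np.float32),W[m][:,2].mean()
P,z=blob(hsvmask(c,(0,130,60),(5,255,255))|hsvmask(c,(173,130,60),(180,255,255)),.102);jar=cv2.minEnclosingCircle(P);print("jar",jar,z)
P,z=blob(hsvmask(c,(50,90,30),(80,255,255)),.158);G=cv2.minAreaRect(P);print("green",G,z)
ax=np.array(G[0]);v=np.array(jar[0])-ax;print("ang",np.rad2deg(np.arctan2(v[1],v[0])),np.hypot(*v))
P,z=blob(hsvmask(c,(20,100,60),(34,255,255)),.008,.012);Y=P.mean(0);ya=cv2.fitLine(P,cv2.DIST_L2,0,.01,.01).ravel();print("ptr",np.rad2deg(np.arctan2(*(Y-ax)[::-1])),np.rad2deg(np.arctan2(ya[1],ya[0])))
```

```text
jar ((0.5632808804512024, -0.014065143652260303), 0.02176119200885296) 0.10118779862823059
green ((0.5751926898956299, -0.07874611765146255), (0.03153758868575096, 0.031608808785676956), 56.28690719604492) 0.1570699102105357
ang 100.43481356548087 0.06576868252995365
ptr 162.6922700198779 -16.240774
```

```bash
python3 - <<'E'
from h import *
a=np.deg2rad(-34.1);g=[.5754,-.0792]
r.reach([*g,.25],quat(a));print(np.round(monitor.read_joint_positions(),3))
r.movel([*g,.119],feed=.1);print(monitor.read_contact_force())
clamp();print(monitor.read_width(),monitor.read_contact_force())
q=np.array(monitor.read_joint_positions());q0=q.copy()
D=np.deg2rad(61.7)
for k in range(1,7):
    q[5]=q0[5]-D*k/6;r.move_joints(q)
r.pause(.3)
print(np.round(q-monitor.read_joint_positions(),4),monitor.read_contact_force(),monitor.read_torque(),monitor.read_width(),monitor.read_ee_pos())
for n in("scene","side","wrist"):
    c=capture(n);save(c,n+"7");np.save(n+"7.npy",c,allow_pickle=True)
print(monitor.read_time_s())
E
python3 -c "
import cv2,numpy as np
a=cv2.imread('pics/scene7.png')[140:280,180:340];b=cv2.imread('pics/side7.png')[140:280,220:380];cv2.imwrite('pics/m7.png',cv2.resize(np.hstack([a,b]),(800,350)))"
```

```text
[-0.257  0.11   1.703  0.     1.332  0.336]
[0.1575253  0.79318913 0.4903391 ]
0.031162266818062754 [ 4.41537253 -2.05043797 -0.69438313]
[ 0.      0.0001 -0.0003  0.0001 -0.0011 -0.0017] [-3.73346555 -0.22280582  4.54145869] [ 0.12869547  0.65869962 -0.06489259] 0.03139604508900952 [ 0.57624962 -0.07990376  0.11963875]
27.2667
```

View pics/m7.png

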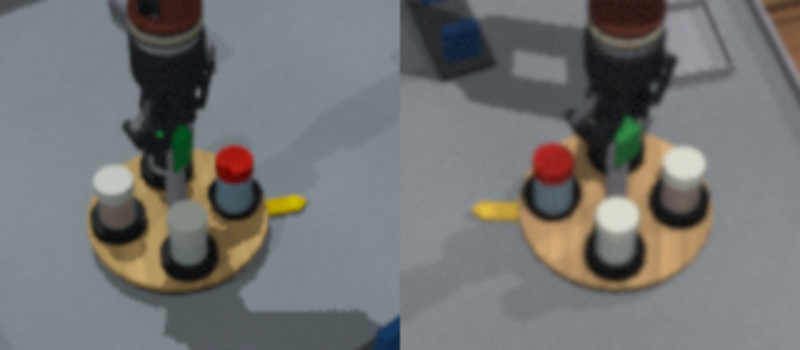

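View pics/wrist7.png

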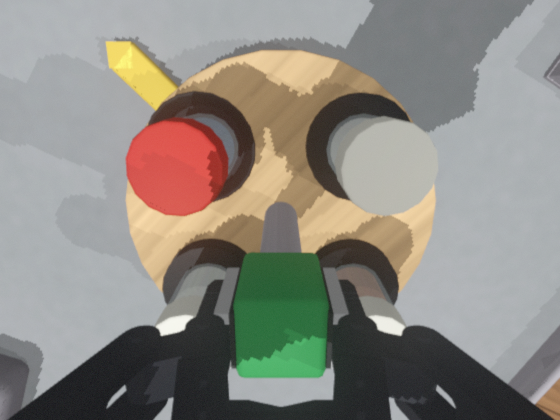

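The red cap ((176,167) in the wrist view) now stands at the pointer ((140,75)), and the green block is gripped between the fingers. Next I'll check this numerically.

Run:
```python
from h import *
ax=np.array([.5754,-.0792]);u=np.deg2rad(162.5);fs=ax+.068*np.array([np.cos(u),np.sin(u)])
print("front",fs)
for n in("wrist","scene","side"):
    c=np.load(n+"7.npy",allow_pickle=True).item();W=cloud(c)
    m=((hsvmask(c,(0,130,60),(6,255,255))|hsvmask(c,(173,130,60),(180,255,255)))>0)&(abs(W[...,2]-.102)<.005)&(abs(W[...,0]-.51)<.05)&(abs(W[...,1]+.06)<.06)
    ct=max(cv2.findContours(m.astype(np.uint8),0,1)[0],key=len)[:,0]
    P=ray(c,ct.astype(float),.102)[:,:2].astype(np.float32);J=np.array(cv2.minEnclosingCircle(P)[0]);v=J-ax
    m=(hsvmask(c,(20,100,60),(34,255,255))>0)&(abs(W[...,2]-.008)<.012)&(abs(W[...,0]-.455)<.04)&(abs(W[...,1]+.04)<.04)
    Y=W[m].mean(0)[:2]
    print(n,"jar",J,"z",W[...,2][(hsvmask(c,(0,130,60),(6,255,255))>0)&(abs(W[...,2]-.102)<.01)].mean(),"ang",np.rad2deg(np.arctan2(v[1],v[0])),"dist",np.hypot(*(J-fs)),"ptr ang",np.rad2deg(np.arctan2(*(Y-ax)[::-1])))
```

```text
front [ 0.51054725 -0.05875201]
wrist jar [ 0.51269525 -0.05913539] z 0.10113730736310601 ang 162.25608378915945 dist 0.002181951688021211 ptr ang 162.46362990084216
scene jar [ 0.51405787 -0.05554091] z 0.10158263076168965 ang 158.90883612776202 dist 0.004757691406529415 ptr ang 161.9398279538661
side jar [ 0.51335114 -0.06499941] z 0.1012871317951424 ang 167.10920795435305 dist 0.006847764347797471 ptr ang 163.91322409107093
```

Run:
```python
from h import *
print(np.abs(monitor.read_qd()).max(),monitor.read_width(),monitor.read_time_s());r.hand_in()
```

```text
0.004363829420705619 0.031747089458842664 27.2667
the job is handed in; nothing more can be done
```

I finished the task and handed it in at about 27 s of the 67 s allowed; no verdict is reported. I slid the steel clamp's jaw open 37 mm by its orange grip and lifted the jar out by its cap. I set it down in the empty pocket, feeling about 6 N of contact, and let go. Then I gripped the green centre block and turned the carousel 61.7° counterclockwise to the pointer, still holding the block.

**Last checks:**
- **Jar position:** the wrist camera puts the jar at 162.3° and the pointer at 162.5°, with the jar about 2 mm from the front spot.
- **Jar height:** the cap top is at 0.101 m, about the 0.102 m expected with the jar down on the pocket floor.
- **Grip and stillness:** the fingers are 31.7 mm apart on the 32 mm block, and the largest joint speed is 0.004 rad/s.
- **Disagreement:** the farther scene and side cameras read 5 and 7 mm from the front spot, on opposite sides of it. All three readings are within the 12 mm limit.

I didn't re-measure the blue cup, soap dish or travel case at the end. I felt no unexpected contact when I checked the force, and the moves were planned clear of them.

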